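# Unpin the transport case and hang its lid on the balancer arm

## Robot

A 7-joint arm with a two-finger parallel gripper is mounted at the origin on the work surface. World frame = base frame: x ahead of the robot, y to its left, z up, the work surface at z = 0. Lengths are in m, angles in degrees, forces in N, time in s.
With the tool pointing down it reaches from about 0.425 to 0.875 m from the base axis. Payload 4.7 kg.
Tool frame: the origin (TCP) lies at the very end of the fingers, on their centre line; the grasp point (between the pads) lies 19 mm behind it; z points along the fingers, y is the direction in which the jaws open and shut (so a half turn about z gives the same grasp; the last joint's range is limited). The gripper opens to 87 mm and grips with 3 to 60 N. Pads are 19 mm wide; open, the fingers measure 117 mm over their backs; the gripper's body (75 mm by 190 mm) begins 51 mm behind the grasp point.
Start: joints at [70.881, 18.392, -4.016, 83.108, 1.295, 78.541, -3.26], TCP at [0.222, -0.611, 0.223] pointing down, gripper open.
Joint ranges: [-163.93, 163.93], [-17.29, 119.83], [-79.2, 71.16], [3.27, 140.29], [-89.18, 269.18], [5.43, 117.66], [-154.24, 154.24]. Speed limits (degrees/s): [147.25, 147.25, 180, 180, 180, 180, 180].

## Interface

Orientations are given as a 3x3 rotation matrix whose columns are the frame's x, y, z axes.
In Python, from station import arm gives the robot as it stands. Calls block until the motion is done:
- arm.move_pose(position, orientation): joint-space move of the TCP to a pose.
- arm.move_l(position, max_speed=0.15, rot=None): straight line of the TCP; rot=None keeps the orientation; max_speed is the mean speed in m/s.
- arm.set_joints(angles): joint-space move.
- arm.move_gripper(opening, f_grip=None): opening from 0.0 (shut) to 1.0 (fully open); f_grip is the grip in N (None keeps the last); returns when the fingers have stopped.
- arm.sleep(seconds).
- arm.inverse_kinematics(position, orientation): joint angles nearest the present ones, or None.
- arm.capture(name): name is "scene" or "side" or "wrist"; returns (picture, depth): 400x640x3 uint8, red, green, blue; 400x640 float32, m along the optical axis (not along the pixel's ray), 0 where there is no reading.
- arm.camera_info(name): a dict with "intrinsics" (3x3 intrinsics, pixels), "view" (4x4, takes a point from world to camera coordinates). Camera axes: x right, y down, z forward; pixel columns grow to the right and rows downward; lengths in m; the calibration is good to about 2 mm. A picture is of the moment at which its call begins: read the wrist's pose just before it. camera_info takes no time and is no camera call; for the wrist camera it gives the pose at the moment of the call.
A pose or a line that the arm cannot do raises arm.IKError and nothing moves.
- arm.job_done(): hands the job in, once; it reports no verdict.
Readings, each from a call of its own:
- arm.read_time(): time.
- arm.read_q(): joint angles.
- arm.read_dq(): joint speeds.
- arm.read_joint_torque(): joint torques, N m.
- arm.read_tcp_pos(): TCP position.
- arm.read_tool_rot(): TCP orientation.
- arm.read_contact_force(): force on the tool from outside, world axes, zero at the start.
- arm.read_torque(): the same for the moment, N m.
- arm.read_gripper_width(): opening from 0.0 (shut) to 1.0 (fully open).
Only numpy, scipy, OpenCV 4.12 (cv2) and the standard library are available. Lean on these libraries where they do the work, as an engineer would, in place of code of your own. Each camera call takes 0.05 s, during which the arm holds its last target.

## Task

Open the grey transport case for inspection: with the lid still on, draw the red-handled retaining pin out of the brass hasp staple and lay it gently in the yellow tray. Then lift the lid off and hang it by its black knob in the fork of the spring-balanced arm, letting go only once the arm has sunk under the lid's weight and come to rest, so that it does not jump. Leave the other things on the shelf where they are.

Things in the scene. Friction and masses are not known exactly. Their poses are not given: they have to be found in the camera images.
- case: Grey steel case, open box 150 (x) x 130 (y) x 80 mm high, bolted down; origin: centre of its underside. A brass staple stands before its -x face. A green board lies inside, below z = 40 mm.
- staple (a point): Centre of the top of the brass hasp staple, a bridge 30 (x) x 24 (y) mm, 111 mm from the case's origin towards the case's -x and 106 mm above its underside; axes as the case's. Its eye runs along y, is 18 mm wide in x and ends 6 mm below this point.
- lid: Loose aluminium lid 156 (x) x 136 (y) x 6 mm, 0.3 to 0.5 kg, on the case rim; origin: centre of the plate's underside, 80 mm above the case's origin, axes as the case's at the start. 8 mm skirt below, 3 mm play. A hasp plate 6 mm thick, 70 mm wide, runs on to x = -141 mm; its window sits over the staple with 3 mm play.
- lid_knob (a point): Centre of the underside of the lid's square black knob, 40 x 40 x 30 mm high, sides along the lid's x and y; axes as the lid's. This point is 56 mm above the lid's origin, on top of an upright steel neck of 14 mm diameter and 50 mm length.
- pin: Loose retaining pin, about 0.09 kg: steel bar 12 (x) x 90 (y) x 10 mm high, red grip on its -y end (y = -85 to -45 mm). Origin: middle of the bar's underside. It lies on the hasp plate along the case's y, through the staple's eye, and keeps the lid from rising. Draw it out towards its own -y; 60 mm of travel frees it.
- pin_grip (a point): Centre of the top face of the pin's red grip, which is 12 (x) x 40 (y) x 40 mm high; 65 mm from the pin's origin towards -y, 40 mm above the pin's underside.
- tray: Yellow open tray, fixed, outside 140 (x) x 190 (y) x 30 mm high, walls and floor 4 mm; origin: centre of its underside.
- fork (a point): Middle of the yellow fork's slot, on the prongs' top face. +x runs along the blue arm to its hinge 200 mm away; slot open to -x, 20 mm wide, ending 12 mm behind this point; prongs 12 mm wide, 8 mm thick. The arm is no higher than the prongs. Unloaded, the -x end is tilted up 0.20 rad, this point about 214 mm above the shelf; loaded, nearly level.
- fork_lip (a point): Middle between the prongs' tips, on top of their two red lips (5 mm high, 6 mm long), 32 mm before the slot's middle; axes as the fork's. The knob must pass above the lips, the neck between them; then the knob's underside rests on both prongs.
- swing (a joint): Angle of the spring-balanced arm (rad): 0 unloaded, against its upper stop, growing as the fork sinks (200 mm radius: 0.1 rad is 20 mm); lower stop 0.30. Spring 5.0 N m/rad, damped. The lid alone sinks it to about 0.12 to 0.20 rad depending on the lid's mass.
- board_a: Green sensor board, 70 x 90 mm, lying on the turntable; bystander, not to be disturbed; origin at its underside.
- board_b: Green sensor board, 70 x 90 x 16 mm, lying on the shelf near the robot; bystander, not to be disturbed; origin at its underside.
- loupe: Matte black loupe stand, base 100 x 120 mm, 185 mm tall; bystander, not to be disturbed; origin at its underside.
- parts_box: Blue parts box of capacitors, 90 x 120 x 45 mm; bystander, not to be disturbed; origin at its underside.
- heatsink: Finned copper heat sink block, 70 x 70 x 36 mm; bystander, not to be disturbed; origin at its underside.
- flux: Flux bottle with a red cap, 48 mm diameter, 110 mm tall; bystander, not to be disturbed; origin at its underside.
- driver: Screwdriver, 190 mm long, lying along its x; bystander, not to be disturbed; origin at its underside.
There are look-alikes about, which are no part of the job. What is shaped like the pin but purple is not meant.

How it is judged:
By the outcome, as a careful person would: the job done as asked, in the order asked, and still so for the second after the job is handed in, with the robot touching nothing.
It also fails if it takes over 67 s, if anything falls off the work surface, if the arm or the gripper's body presses on something with over 40 N, if the wrist force passes 120 N, or if a joint passes its speed limit or range.

## Working session

There is one attempt and no reset: what is moved stays moved. The work goes in short steps, each a Python script; the robot and the scene stay as the last script left them, time stands still between calls to the robot, and variables do not carry over. Pictures are saved under pics/ and viewed, and the job is handed in when it is done.

```bash
ls; mkdir -p pics; python3 - <<'E'
from station import arm
import cv2,numpy as np
for n in ["scene","side","wrist"]:
    i=arm.camera_info(n); p,d=arm.capture(n)
    cv2.imwrite(f"pics/{n}0.png",p[:,:,::-1]); np.save(f"pics/{n}0.npy",d)
    print(n,np.round(i["intrinsics"],1).tolist(),np.round(i["view"],3).tolist())
print(arm.read_time())
E
```

```text
pics
scene [[480.4, 0.0, 310.5], [0.0, 480.4, 198.4], [0.0, 0.0, 1.0]] [[0.896, 0.445, -0.012, -0.409], [0.297, -0.616, -0.73, -0.039], [-0.332, 0.65, -0.684, 1.614], [0.0, 0.0, 0.0, 1.0]]
side [[442.5, 0.0, 317.2], [0.0, 442.5, 205.5], [0.0, 0.0, 1.0]] [[-0.865, -0.501, 0.021, 0.373], [-0.352, 0.577, -0.737, 0.295], [0.357, -0.645, -0.675, 1.285], [0.0, 0.0, 0.0, 1.0]]
wrist [[335.5, 0.0, 318.8], [0.0, 335.5, 193.8], [0.0, 0.0, 1.0]] [[0.341, -0.94, -0.001, -0.649], [-0.895, -0.324, 0.307, -0.036], [-0.289, -0.104, -0.952, 0.392], [0.0, 0.0, 0.0, 1.0]]
0.15
```

View pics/scene0.png

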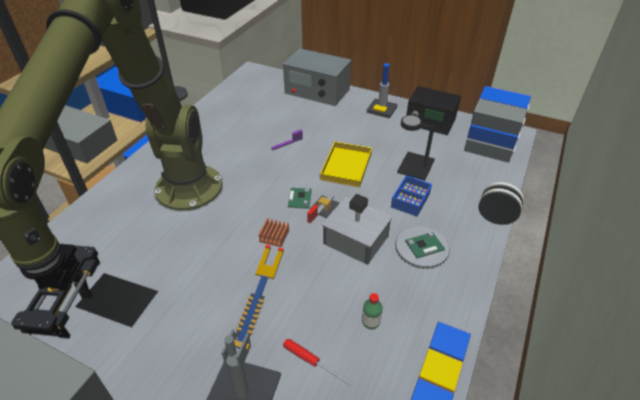

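View pics/side0.png

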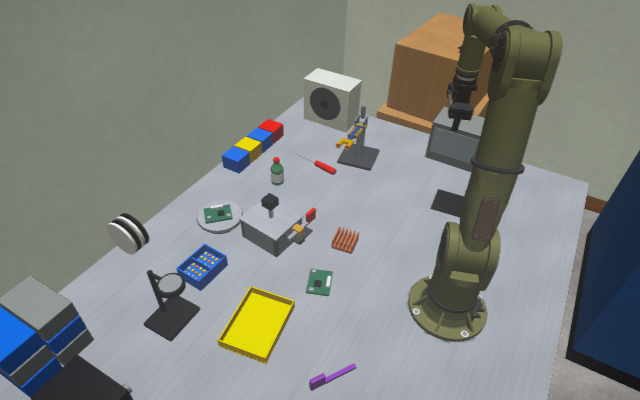

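View pics/wrist0.png

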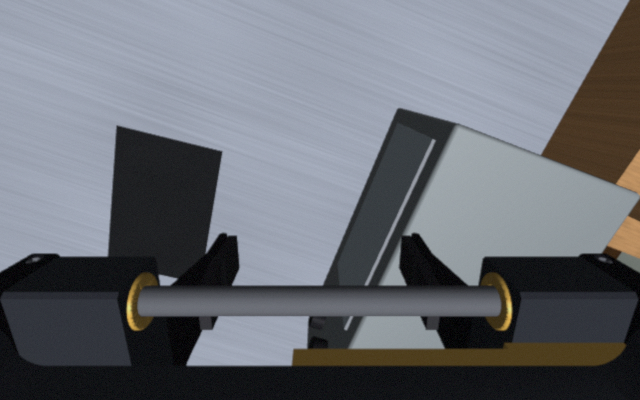

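Scene view: the case is at (357,230) with its black knob at (358,204), and the red pin grip is at (318,210) beside the brass staple at (325,202). The tray is at (347,163) and the fork at (269,262).

Things that could be taken for the pin, by scene pixel:
- Red grip at the staple (318,210): this matches the description.
- Purple pin (290,140): excluded by colour.
- Red screwdriver handle (300,352).
- Flux cap (374,298).

I'll check the choice in close crops and measure.

```bash
cat > h.py <<'E'
import numpy as np,cv2
def cloud(d,info):
    K=np.array(info["intrinsics"]);V=np.array(info["view"])
    v,u=np.mgrid[:d.shape[0],:d.shape[1]]
    c=np.stack([(u-K[0,2])/K[0,0]*d,(v-K[1,2])/K[1,1]*d,d],-1)
    return (c-V[:3,3])@V[:3,:3]
def ray(info,u,v,z):
    K=np.array(info["intrinsics"]);V=np.array(info["view"]);R=V[:3,:3]
    o=-R.T@V[:3,3];r=R.T@np.array([(u-K[0,2])/K[0,0],(v-K[1,2])/K[1,1],1])
    return o+r*(z-o[2])/r[2]
def proj(info,P):
    K=np.array(info["intrinsics"]);V=np.array(info["view"])
    c=V[:3,:3]@np.asarray(P)+V[:3,3];c=K@c;return c[:2]/c[2]
E
python3 - <<'E'
from station import arm
from h import *
for n,(a,b,c,d) in {"scene":(225,170,425,350),"side":(215,90,395,280)}.items():
    im=cv2.imread(f"pics/{n}0.png");D=np.load(f"pics/{n}0.npy");i=arm.camera_info(n);X=cloud(D,i)
    cv2.imwrite(f"pics/{n}0crop.png",cv2.resize(im[b:d,a:c],None,fx=3,fy=3,interpolation=cv2.INTER_CUBIC))
    h=cv2.cvtColor(im,cv2.COLOR_BGR2HSV);H,S,V=h[...,0],h[...,1],h[...,2]
    for nm,m in {"yellow":(H>20)&(H<33)&(S>150)&(V>80),"red":((H<6)|(H>174))&(S>150)&(V>80),"purple":(H>130)&(H<160)&(S>100)}.items():
        k,l,st,ce=cv2.connectedComponentsWithStats(m.astype(np.uint8))
        for j in range(1,k):
            if st[j,4]>15:
                q=X[(l==j)&(D>0)]
                print(n,nm,st[j].tolist(),np.round(np.median(q,0),3),np.round(np.percentile(q,3,axis=0),3),np.round(np.percentile(q,97,axis=0),3))
E
```

```text
scene yellow [373, 105, 14, 7, 70] [0.422 0.687 0.029] [0.397 0.673 0.02 ] [0.444 0.708 0.033]
scene yellow [321, 142, 50, 44, 1552] [0.43  0.333 0.005] [ 0.361  0.227 -0.001] [0.503 0.423 0.03 ]
scene yellow [319, 198, 11, 7, 44] [0.486 0.033 0.105] [0.473 0.025 0.102] [0.497 0.045 0.109]
scene yellow [256, 248, 27, 30, 349] [ 0.51  -0.319  0.21 ] [ 0.484 -0.341  0.205] [ 0.529 -0.277  0.219]
scene yellow [235, 341, 6, 5, 20] [ 0.536 -0.498  0.175] [ 0.531 -0.501  0.173] [ 0.543 -0.495  0.178]
scene yellow [420, 349, 42, 42, 1130] [ 0.931 -0.303  0.06 ] [ 0.894 -0.337  0.056] [ 0.967 -0.267  0.064]
scene red [308, 205, 10, 10, 49] [ 0.48  -0.031  0.126] [ 0.473 -0.048  0.12 ] [ 0.484 -0.014  0.13 ]
scene red [370, 294, 8, 8, 57] [ 0.737 -0.223  0.11 ] [ 0.728 -0.231  0.105] [ 0.746 -0.213  0.112]
scene red [284, 340, 34, 25, 322] [ 0.62  -0.384  0.023] [ 0.577 -0.394  0.017] [ 0.662 -0.371  0.028]
scene purple [272, 130, 30, 19, 109] [0.198 0.373 0.014] [0.155 0.304 0.006] [0.216 0.403 0.04 ]
side yellow [235, 137, 26, 25, 295] [ 0.914 -0.294  0.06 ] [ 0.886 -0.333  0.019] [ 0.966 -0.263  0.066]
side yellow [339, 138, 15, 8, 68] [ 0.506 -0.315  0.212] [ 0.482 -0.34   0.206] [ 0.526 -0.291  0.218]
side yellow [293, 224, 10, 8, 45] [0.482 0.036 0.108] [0.469 0.026 0.104] [0.496 0.049 0.111]
side yellow [218, 287, 76, 77, 3287] [0.435 0.332 0.006] [0.361 0.234 0.002] [0.501 0.425 0.032]
side red [259, 119, 24, 13, 183] [ 0.927 -0.457  0.061] [ 0.89  -0.493  0.057] [ 0.964 -0.424  0.066]
side red [274, 157, 5, 4, 18] [ 0.734 -0.217  0.112] [ 0.725 -0.226  0.108] [ 0.742 -0.207  0.115]
side red [315, 161, 20, 12, 98] [ 0.614 -0.374  0.023] [ 0.574 -0.384  0.014] [ 0.657 -0.362  0.03 ]
side red [306, 208, 9, 8, 30] [ 0.476 -0.027  0.126] [ 0.47  -0.045  0.123] [ 0.481 -0.008  0.131]
side purple [310, 364, 46, 20, 225] [0.181 0.356 0.012] [0.149 0.306 0.008] [0.214 0.407 0.043]
```

```bash
python3 - <<'E'
from station import arm
from h import *
for n in ["scene","side"]:
    D=np.load(f"pics/{n}0.npy");i=arm.camera_info(n);X=cloud(D,i)
    # lid top z 0.086
    a=(240,190,420,290) if n=="scene" else (200,180,340,280)
    sub=np.zeros(D.shape,bool);sub[a[1]:a[3],a[0]:a[2]]=1
    # local normal-based: points with z within
    m=sub&(D>0)&(abs(X[...,2]-0.086)<0.006)
    k,l,st,ce=cv2.connectedComponentsWithStats(m.astype(np.uint8))
    j=1+np.argmax(st[1:,4]);q=X[l==j][:,:2]
    r=cv2.minAreaRect(q.astype(np.float32));print(n,"lid",st[j],np.median(X[l==j][:,2]),r)
    m=sub&(D>0)&(X[...,2]>0.155)&(X[...,2]<0.19)
    print("knobtop",m.sum(),np.median(X[m],0),np.percentile(X[m],[5,95],axis=0))
    if m.sum(): print(cv2.minAreaRect(X[m][:,:2].astype(np.float32)))
E
```

```text
scene lid [ 307  197   85   50 1895] 0.08567307051182058 ((0.5750654935836792, 0.016239844262599945), (0.15711888670921326, 0.19556871056556702), 83.7353744506836)
knobtop 186 [0.59553597 0.01632154 0.16491165] [[0.57684787 0.00111144 0.1570444 ]
 [0.61390704 0.03843575 0.16889355]]
((0.5955683588981628, 0.02138451486825943), (0.04344022274017334, 0.04129694402217865), 84.00941467285156)
side lid [ 239  201   64   40 1350] 0.08717958410200576 ((0.5832352042198181, 0.025633614510297775), (0.1408608853816986, 0.1780039668083191), 84.56597137451172)
knobtop 155 [0.58822002 0.02811452 0.16580367] [[0.57194595 0.0057189  0.15632048]
 [0.60892728 0.04382277 0.16934204]]
((0.5909274816513062, 0.024034088477492332), (0.041097015142440796, 0.04520200192928314), 82.53195190429688)
```

View pics/scene0crop.png

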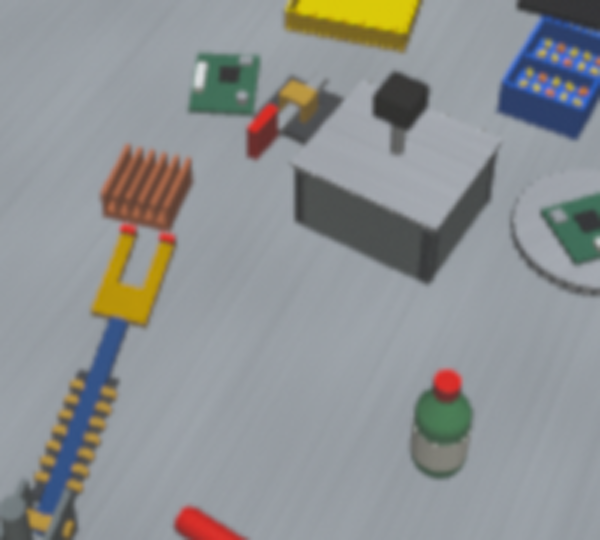

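View pics/side0crop.png

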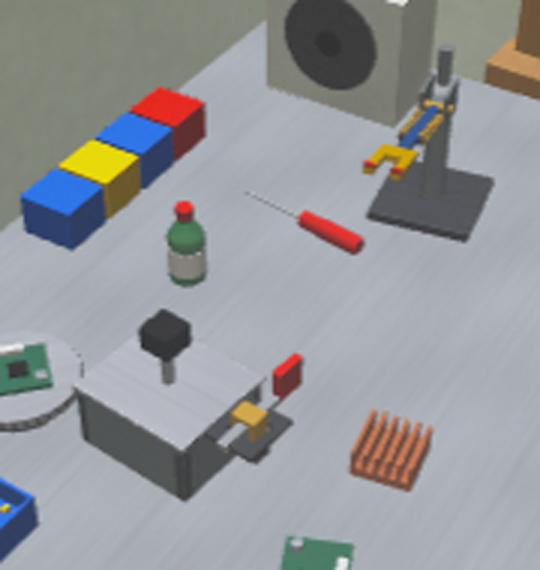

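The close crops show a red grip with a thin steel bar through the brass staple on the hasp, so the choice is confirmed. Next I'll check reach and joint solutions, plus the wrist camera geometry.

```bash
cat >> h.py <<'E'
def Rdown(jaw_deg,tilt=None):
    a=np.radians(jaw_deg);y=np.array([np.cos(a),np.sin(a),0]);z=np.array([0,0,-1.]);x=np.cross(y,z)
    return np.stack([x,y,z],1)
E
python3 - <<'E'
from station import arm
from h import *
p=arm.read_tcp_pos();R=np.array(arm.read_tool_rot());V=np.array(arm.camera_info("wrist")["view"])
print(np.round(R,3).tolist(),p)
co=-V[:3,:3].T@V[:3,3];print("cam in tool",np.round(R.T@(co-p),3),"axes",np.round(R.T@V[:3,:3].T,3).tolist())
for nm,P,a in [("pin",(.475,-.035,.1),-6),("pin",(.475,-.035,.1),174),("tray",(.43,.29,.02),0),("tray",(.43,.29,.02),180),("knob",(.593,.023,.14),84),("knob",(.593,.023,.14),264),("fork",(.51,-.31,.22),8),("fork",(.51,-.31,.22),188)]:
    q=arm.inverse_kinematics(P,Rdown(a));print(nm,a,None if q is None else np.round(q))
for n in ["scene","side"]:
    D=np.load(f"pics/{n}0.npy");i=arm.camera_info(n);X=cloud(D,i);im=cv2.imread(f"pics/{n}0.png")
    h=cv2.cvtColor(im,cv2.COLOR_BGR2HSV);H,S,Vv=h[...,0],h[...,1],h[...,2]
    m=(H>20)&(H<33)&(S>150)&(Vv>80)&(D>0)
    t=m&(X[...,0]<.55)&(X[...,1]>.2)&(X[...,1]<.5); print(n,"tray",cv2.minAreaRect(X[t][:,:2].astype(np.float32)))
    b=(H>100)&(H<125)&(S>120)&(D>0)&(abs(X[...,0]-.5)<.1)&(X[...,1]<-.25)&(X[...,1]>-.6)&(X[...,2]>.1)
    print("blue arm",b.sum(),cv2.fitLine(X[b].astype(np.float32),cv2.DIST_HUBER,0,.01,.01).ravel().round(3))
    r=((H<8)|(H>172))&(S>130)&(D>0)&(X[...,2]>.19)&(X[...,1]<-.2)&(X[...,1]>-.4)&(abs(X[...,0]-.5)<.1)
    print("lips",r.sum(),X[r].round(3)[:14].tolist())
E
```

```text
[[0.94, 0.341, -0.001], [0.341, -0.94, 0.001], [-0.0, -0.001, -1.0]] [ 0.22137244 -0.61069045  0.2217152 ]
cam in tool [ 0.086 -0.001 -0.162] axes [[-0.0, -0.952, -0.307], [1.0, -0.0, 0.001], [-0.001, -0.307, 0.952]]
pin -6 [ 43.   6. -44. 114.   5.  61.  -9.]
pin 174 None
tray 0 [ 13.  24. -57. 112.  24.  56. -56.]
tray 180 [ 20.  30. -67. 112.  33.  60. 118.]
knob 84 [ 38.  22. -52.  96.  19.  71.  65.]
knob 264 [  33.   20.  -45.   96.   15.   70. -112.]
fork 8 [ 52.  14. -28.  90.   7.  77.  32.]
fork 188 [  37.   12.  -10.   91.    2.   77. -145.]
scene tray ((0.4337038993835449, 0.3261437714099884), (0.1396295428276062, 0.20320948958396912), 9.142378807067871)
blue arm 333 [-0.156  0.968  0.197  0.525 -0.418  0.189]
lips 21 [[0.478, -0.272, 0.221], [0.481, -0.272, 0.222], [0.485, -0.274, 0.227], [0.486, -0.272, 0.225], [0.48, -0.28, 0.226], [0.481, -0.277, 0.224], [0.484, -0.277, 0.226], [0.487, -0.277, 0.227], [0.488, -0.275, 0.225], [0.487, -0.279, 0.225], [0.489, -0.277, 0.225], [0.512, -0.27, 0.225], [0.515, -0.27, 0.226], [0.518, -0.271, 0.23]]
side tray ((0.4314661920070648, 0.32818275690078735), (0.14347638189792633, 0.19425567984580994), 8.958189964294434)
blue arm 44 [-0.166  0.966  0.2    0.519 -0.408  0.193]
lips 11 [[0.515, -0.268, 0.226], [0.51, -0.265, 0.229], [0.515, -0.268, 0.222], [0.512, -0.27, 0.221], [0.509, -0.27, 0.223], [0.483, -0.27, 0.228], [0.48, -0.272, 0.228], [0.476, -0.272, 0.229], [0.483, -0.271, 0.223], [0.481, -0.275, 0.222], [0.476, -0.273, 0.225]]
```

```bash
python3 - <<'E'
from station import arm
from h import *
def snap(k):
    i=arm.camera_info("wrist");p,d=arm.capture("wrist");cv2.imwrite(f"pics/{k}.png",p[:,:,::-1]);np.savez(f"pics/{k}.npz",d=d,K=i["intrinsics"],V=i["view"])
arm.move_pose([.50,-.33,.40],Rdown(9.4));print(arm.read_time());snap("wf")
arm.move_pose([.52,-.04,.29],Rdown(-6));print(arm.read_time());snap("wp")
print(arm.read_contact_force())
E
```

```text
1.7417
2.975
[ 0.11230945 -0.45911805  0.14628438]
```

View pics/wf.png

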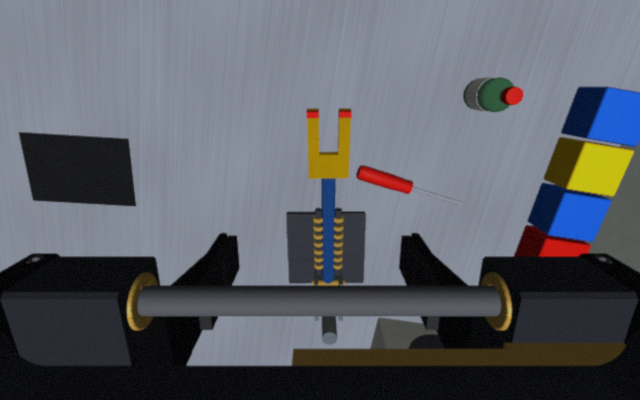

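View pics/wp.png

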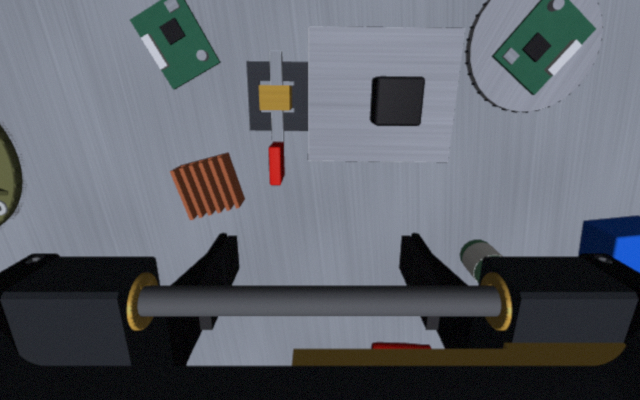

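Wrist views: the fork points straight up with red lips at (313,114) and (344,114). The other view has the red grip at (276,163), the staple at (275,97), the knob at (397,101), and the heat sink at (208,187), clear of the draw direction. Now to measure.

```bash
python3 - <<'E'
from h import *
def load(k):
    z=np.load(f"pics/{k}.npz");im=cv2.imread(f"pics/{k}.png");i={"intrinsics":z["K"],"view":z["V"]};return im,z["d"],i,cloud(z["d"],i)
def rect(i,m,z):
    v,u=np.nonzero(m);P=np.array([ray(i,a,b,z)[:2] for a,b in zip(u,v)]);return P.mean(0).round(4),cv2.minAreaRect(P.astype(np.float32))
im,D,i,X=load("wp");h=cv2.cvtColor(im,cv2.COLOR_BGR2HSV);H,S,V=[h[...,k].astype(int) for k in range(3)]
W=np.zeros(D.shape,bool);W[:210]=1
m=W&((H<8)|(H>172))&(S>150)&(V>60);k,l,st,ce=cv2.connectedComponentsWithStats(m.astype(np.uint8));j=1+np.argmax(st[1:,4]);print(st[j])
g=(l==j); gt=g&(X[...,2]>.12);print("grip",g.sum(),gt.sum(),np.median(X[gt],0).round(4)); print(rect(i,gt,.126))
vals=V[g];print(np.percentile(vals,[5,50,95]))
b=W&(H>10)&(H<30)&(S>110)&(V>80);b[:,:240]=0;b[:,320:]=0;b[:70]=0
print("staple",np.median(X[b],0).round(4));print(rect(i,b&(X[...,2]>.1),.106))
kn=W&(X[...,2]>.161)&(X[...,2]<.175);print("knob",kn.sum(),np.median(X[kn],0).round(4));print(rect(i,kn,.166))
ld=W&(abs(X[...,2]-.086)<.003);ld[:,:300]=0;ld[:,470:]=0;print("lid",rect(i,ld,.086),np.median(X[ld][:,2]))
hs=W&(X[...,2]>.03);hs[:,:150]=0;hs[:,250:]=0;hs[:140]=0;print("heatsink",np.percentile(X[hs],[1,99],axis=0).round(3).tolist())
im,D,i,X=load("wf");h=cv2.cvtColor(im,cv2.COLOR_BGR2HSV);H,S,V=[h[...,k].astype(int) for k in range(3)]
W=np.zeros(D.shape,bool);W[100:182,300:356]=1
r=W&((H<8)|(H>172))&(S>150)&(X[...,2]>.18)
k,l,st,ce=cv2.connectedComponentsWithStats(r.astype(np.uint8))
for j in range(1,k):
    if st[j,4]>10: print("lip",st[j],np.median(X[l==j],0).round(4),rect(i,l==j,.225))
y=W&(H>18)&(H<33)&(S>150);print("yellow",np.percentile(X[y],[1,50,99],axis=0).round(4).tolist())
yy=X[y];print("plane fit z~y",np.polyfit(yy[:,1],yy[:,2],1))
W[:]=0;W[180:290,310:350]=1
b=W&(H>100)&(H<125)&(S>120);P=X[b];print("blue",cv2.fitLine(P[P[:,2]>.1].astype(np.float32),cv2.DIST_HUBER,0,.01,.01).ravel().round(4),P[:,1].min())
for v in range(118,150,6):
    # slot center from yellow edges
    row=y[v];c=np.nonzero(row|r[v])[0];gaps=np.nonzero(np.diff(c)>5)[0]
    if len(gaps):print(v,c[0],c[gaps[0]],c[gaps[0]+1],c[-1], ray(i,(c[gaps[0]]+c[gaps[0]+1])/2,v,.216)[:2].round(4),ray(i,(c[0]+c[-1])/2,v,.216)[:2].round(4))
E
```

```text
[269 143  15  42 525]
grip 525 445 [ 0.4784 -0.026   0.1256]
(array([ 0.4784, -0.0265]), ((0.478148490190506, -0.02676560916006565), (0.03985939919948578, 0.010922832414507866), 81.81818389892578))
[ 63. 192. 197.]
staple [0.4849 0.0366 0.1057]
(array([0.4845, 0.0367]), ((0.484454870223999, 0.03668602555990219), (0.022918587550520897, 0.029990453273057938), 82.29155731201172))
knob 2398 [0.5938 0.0248 0.1656]
(array([0.5936, 0.0246]), ((0.5935158133506775, 0.02420763298869133), (0.03890884295105934, 0.040077414363622665), 83.85704040527344))
lid (array([0.5898, 0.0294]), ((0.5901397466659546, 0.024510633200407028), (0.13548295199871063, 0.16345125436782837), 83.2159423828125)) 0.08570064864223154
heatsink [[0.331, -0.097, 0.03], [0.53, 0.044, 0.452]]
lip [307 111  12   7  77] [ 0.4833 -0.2745  0.2245] (array([ 0.4832, -0.2744]), ((0.483585387468338, -0.27423784136772156), (0.010785265825688839, 0.005725187249481678), 9.216631889343262))
lip [339 111  12   7  74] [ 0.5144 -0.2689  0.2248] (array([ 0.5144, -0.2688]), ((0.5144956111907959, -0.2692217528820038), (0.010885658673942089, 0.005724234972149134), 9.218180656433105))
yellow [[0.4816, -0.3409, 0.2051], [0.5088, -0.3147, 0.2107], [0.5296, -0.2681, 0.2191]]
plane fit z~y [0.46069902 0.35632482]
blue [-0.1686  0.9672  0.1899  0.5231 -0.4138  0.1898] -0.5111913926133668
124 308 318 339 349 [ 0.5011 -0.2821] [ 0.5011 -0.2821]
130 308 318 339 349 [ 0.5021 -0.2881] [ 0.5021 -0.2881]
136 308 318 339 349 [ 0.5031 -0.2941] [ 0.5031 -0.2941]
142 308 318 339 349 [ 0.5041 -0.3001] [ 0.5041 -0.3001]
148 308 318 339 348 [ 0.5052 -0.3062] [ 0.5047 -0.3063]
```

```bash
python3 - <<'E'
from station import arm
from h import *
a=-6.5;R=Rdown(a);yv=np.array([-np.sin(np.radians(a)),np.cos(np.radians(a)),0])
g=np.array([.4783,-.0266,.101])-.004*yv
arm.move_gripper(.5)
arm.move_pose(g+[0,0,.06],R)
arm.move_l(g,.12)
print(arm.read_time(),arm.read_tcp_pos(),arm.read_contact_force())
arm.move_gripper(0,25)
print(arm.read_gripper_width(),arm.read_contact_force())
arm.move_l(g-.02*yv,.06);print(arm.read_contact_force(),arm.read_gripper_width())
arm.move_l(g-.08*yv,.08);print(arm.read_contact_force(),arm.read_gripper_width(),arm.read_time())
i=arm.camera_info("wrist");p,d=arm.capture("wrist");cv2.imwrite("pics/w2.png",p[:,:,::-1])
p,d=arm.capture("side");cv2.imwrite("pics/s2.png",cv2.resize(p[150:300,200:400,::-1],None,fx=3,fy=3))
E
```

```text
5.2583 [ 0.47893442 -0.03053015  0.10195257] [-0.5618839  -0.3791453   0.26417713]
0.14210216926085126 [-0.70449028 -0.20233576  1.98744043]
[-0.46128864 -1.94041295  1.90152266] 0.1343164191435294
[-0.21779909 -0.548168   -0.57261604] 0.1382314521735747 7.2917
```

View pics/w2.png

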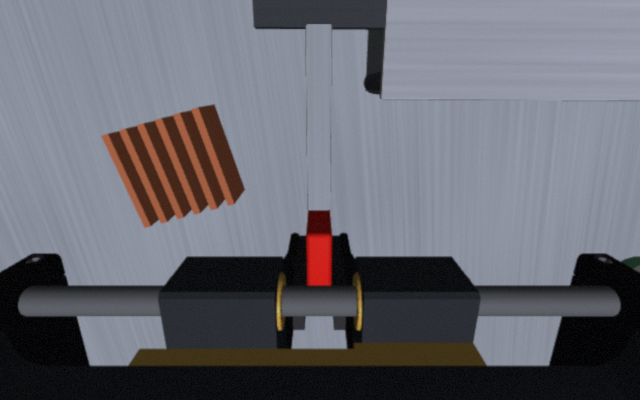

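View pics/s2.png

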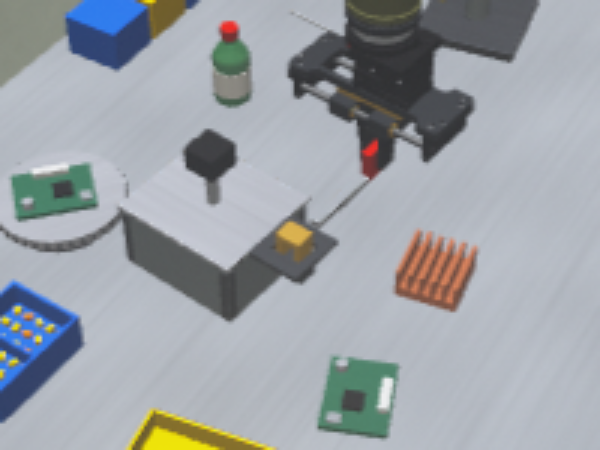

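The pin has cleared the staple: its bar ends at row 27, off the hasp plate. On to the tray.

```bash
python3 - <<'E'
from station import arm
from h import *
p=np.array(arm.read_tcp_pos())
arm.move_l(p+[0,0,.14],.2)
R=Rdown(9);t=np.array([.4402,.2786,.14])
arm.move_pose(t,R);print(arm.read_time(),arm.read_tcp_pos(),arm.read_gripper_width())
p,d=arm.capture("side");cv2.imwrite("pics/s3.png",cv2.resize(p[180:380,180:400,::-1],None,fx=3,fy=3))
i=arm.camera_info("wrist");p,d=arm.capture("wrist");cv2.imwrite("pics/w3.png",p[:,:,::-1])
E
```

```text
9.7333 [0.44115339 0.27704571 0.13980313] 0.13274592833398702
```

View pics/s3.png

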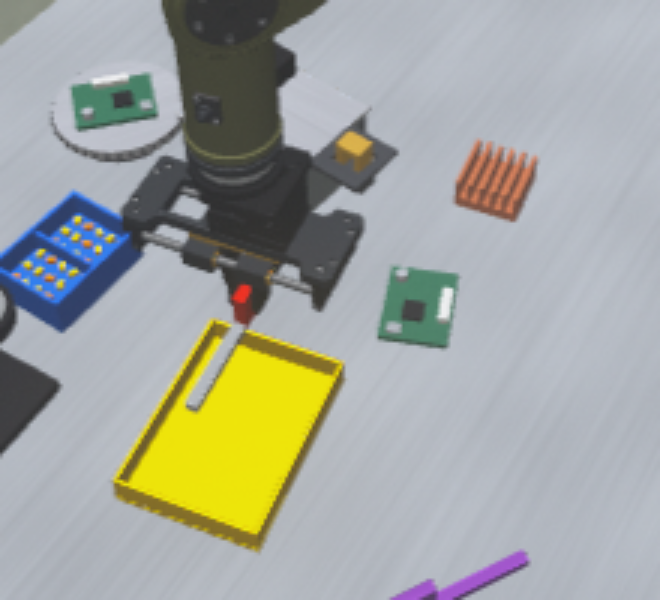

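View pics/w3.png

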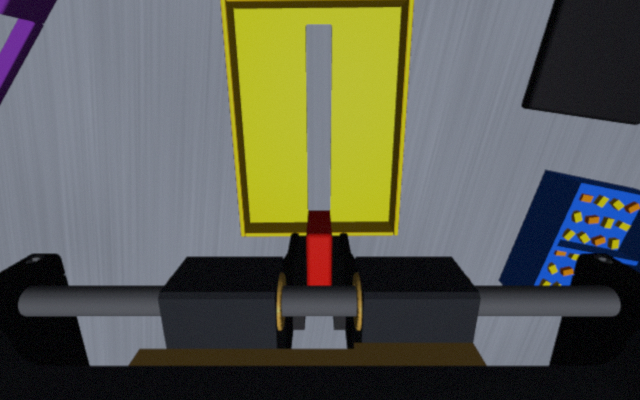

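```bash
python3 - <<'E'
from station import arm
from h import *
i=arm.camera_info("wrist")
for u,v in [(243,235),(398,235)]: print(ray(i,u,v,.03).round(4))
t=np.array([.4325,.327]);a=np.radians(9);x=np.array([np.cos(a),np.sin(a)]);y=np.array([-np.sin(a),np.cos(a)])
print("pred",t-.07*x-.095*y,t+.07*x-.095*y)
p=np.array(arm.read_tcp_pos());
arm.move_l([p[0],p[1],.034],.12);print(arm.read_contact_force())
f0=np.array(arm.read_contact_force())[2]
for z in np.arange(.030,.012,-.0015):
    arm.move_l([p[0],p[1],z],.03);f=arm.read_contact_force()[2];print(round(z,4),round(f,2),arm.read_tcp_pos()[2])
    if f-f0>1.5:break
print(arm.read_time())
E
```

```text
[0.3815 0.2266 0.03  ]
[0.5174 0.2477 0.03  ]
pred [0.37822309 0.2222192 ] [0.51649946 0.24412002]
[ 0.10784612  0.16930601 -0.29172761]
0.03 -0.19 0.030154357186080807
0.0285 -0.61 0.028479825615414355
0.027 -1.18 0.02688666493690593
0.0255 -1.07 0.025401714444694905
0.024 -1.41 0.023878247934046127
0.0225 -0.71 0.02238768831266907
0.021 -0.44 0.02088887874098813
0.0195 -0.54 0.019380938762995174
0.018 10.63 0.0191679846705911
13.15
```

```bash
python3 - <<'E'
from station import arm
from h import *
p=np.array(arm.read_tcp_pos())
arm.move_l([p[0],p[1],.0192],.03);print(arm.read_contact_force())
arm.move_gripper(.3)
q=np.array(arm.read_tcp_pos());arm.move_l([p[0],p[1],.10],.12)
arm.move_l([p[0],p[1],.24],.25)
i=arm.camera_info("wrist");im,d=arm.capture("wrist");cv2.imwrite("pics/w4.png",im[:,:,::-1])
print(arm.read_time())
E
```

```text
[ 0.19695761 -0.66080058  2.28498443]
15.575
```

View pics/w4.png

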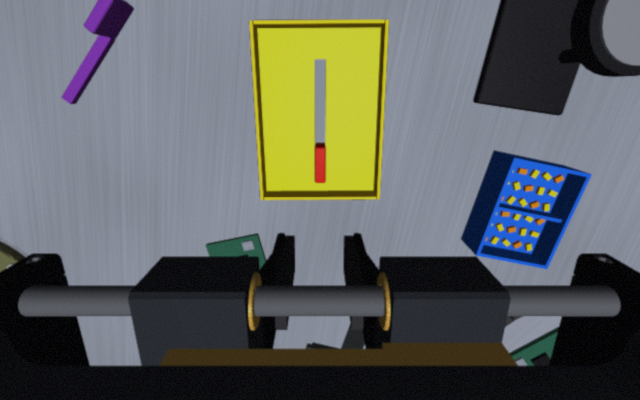

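The pin lies flat in the tray, with its grip at (320,163) and the bar up to (320,60), well inside the walls. Next is the lid: check the whole path by IK first, then grasp and lift.

```bash
cat >> h.py <<'E'
FK=np.array([.5043,-.3026,.2132]); yaw=np.radians(-80.2)
u_=np.array([np.cos(yaw),np.sin(yaw),0]);Z_=np.array([0,0,1.])
HG=FK+.2*(np.cos(.2)*u_-np.sin(.2)*Z_)
def forkpose(theta,xf,hf,tz=.004,dx=0.):
    """TCP pose so knob underside centre is at fork-frame (xf,0,hf)"""
    b=.2-theta;fx=np.cos(b)*u_-np.sin(b)*Z_;fz=np.cos(b)*Z_+np.sin(b)*u_;fy=np.cross(fz,fx)
    P=HG-.2*fx+(xf+dx)*fx+(hf+tz)*fz
    z=-fz;y=fy;x=np.cross(y,z);return P,np.stack([x,y,z],1)
E
python3 - <<'E'
from station import arm
from h import *
for a in [(0,-.13,.012),(0,-.06,.012),(0,0,.012),(0,0,0),(.1,0,0),(.2,0,0),(.2,0,.09)]:
    P,R=forkpose(*a);q=arm.inverse_kinematics(P,R);print(a,P.round(3),None if q is None else np.round(q))
R=Rdown(83.5);k=np.array([.5936,.0246,.140])
arm.move_gripper(.8)
arm.move_pose(k+[0,0,.09],R)
i=arm.camera_info("wrist");im,d=arm.capture("wrist");cv2.imwrite("pics/w5.png",im[:,:,::-1])
p,d=arm.capture("side");cv2.imwrite("pics/s5.png",cv2.resize(p[120:300,200:400,::-1],None,fx=3,fy=3))
print(arm.read_time(),arm.read_q(),arm.read_contact_force())
E
```

```text
(0, -0.13, 0.012) [ 0.483 -0.18   0.255] [ 78.  14. -63.  93.   2.  85.  25.]
(0, -0.06, 0.012) [ 0.495 -0.248  0.241] [ 78.  23. -62.  88.  10.  86.  26.]
(0, 0, 0.012) [ 0.505 -0.306  0.229] [ 78.  29. -61.  83.  15.  88.  27.]
(0, 0, 0) [ 0.504 -0.303  0.217] [ 78.  29. -62.  84.  16.  87.  27.]
(0.1, 0, 0) [ 0.504 -0.3    0.197] [ 80.  28. -65.  89.  20.  82.  23.]
(0.2, 0, 0) [ 0.504 -0.299  0.177] [ 82.  26. -68.  94.  25.  77.  19.]
(0.2, 0, 0.09) [ 0.504 -0.299  0.267] [ 80.  20. -65.  87.  18.  84.  24.]
18.0917 [ 50.92628481  28.48751158 -74.88953964  89.11460805  27.61622367
  83.62802195  58.277917  ] [ 0.29791712  0.56472824 -0.26247871]
```

View pics/w5.png

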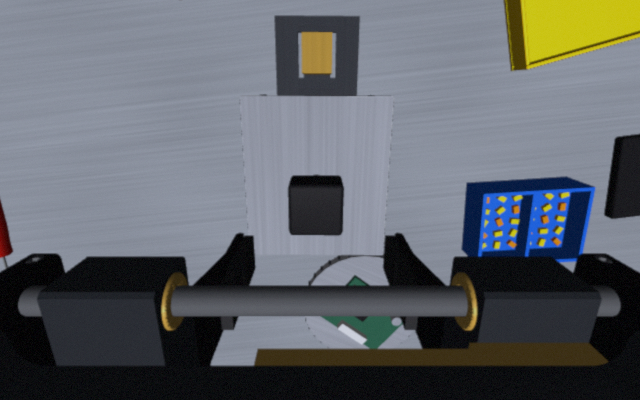

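View pics/s5.png

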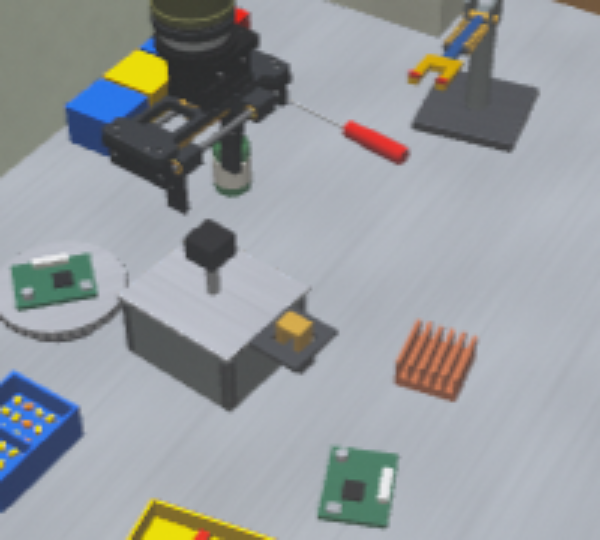

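```bash
python3 - <<'E'
from station import arm
from h import *
i=arm.camera_info("wrist");im,d=arm.capture("wrist");X=cloud(d,i)
m=(X[...,2]>.161)&(X[...,2]<.172)&(abs(X[...,0]-.594)<.04)&(abs(X[...,1]-.025)<.04)
v,u=np.nonzero(m);P=np.array([ray(i,a,b,.166)[:2] for a,b in zip(u,v)],np.float32);r=cv2.minAreaRect(P);print(m.sum(),r)
c=np.array(r[0])
if np.hypot(*(c-[.5936,.0246]))>.006: raise SystemExit("differs")
c=(c+[.5936,.0246])/2
k=np.array([*c,.140])
arm.move_l(k,.10);print(arm.read_q().round(1),arm.read_tcp_pos(),arm.read_contact_force())
arm.move_gripper(0,50);print(arm.read_gripper_width(),arm.read_contact_force(),arm.read_time())
p=np.array(arm.read_tcp_pos())
arm.move_l(p+[0,0,.006],.03);print(arm.read_contact_force())
arm.move_l(p+[0,0,.05],.06);print(arm.read_contact_force(),arm.read_gripper_width())
arm.sleep(.3)
F=np.mean([arm.read_contact_force() for _ in range(5)],0);print(F,arm.read_torque(),arm.read_tcp_pos(),arm.read_time())
p_,d=arm.capture("side");cv2.imwrite("pics/s6.png",cv2.resize(p_[120:300,200:400,::-1],None,fx=3,fy=3))
E
```

```text
2829 ((0.5926876664161682, 0.023731807246804237), (0.03944952413439751, 0.039825838059186935), 83.60934448242188)
[ 49.1  32.3 -71.3  95.7  31.5  75.2  55.6] [0.59364557 0.02440524 0.14070005] [-0.31728417  0.1794994   0.43781314]
0.4546692438922242 [-0.81744294 -0.74862941  0.73425187] 19.8167
[ 0.59389618 -0.0523963  -3.27156386]
[ 0.65818274  0.5228805  -4.97777768] 0.4495338154067055
[-0.48888635 -0.17895732 -3.42080783] [ 0.11380542 -0.15368105 -0.04758968] [0.5930313  0.02385294 0.18981223] 21.35
```

View pics/s6.png

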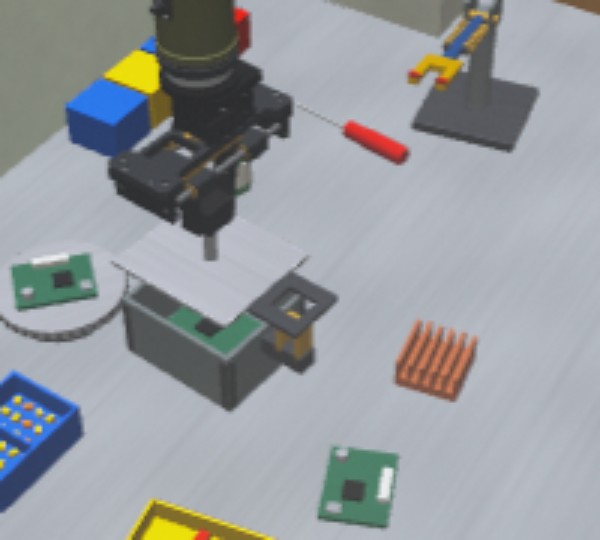

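The lid is off, with its hasp above the staple. I'll carry it to a stand-off in line with the fork.

```bash
python3 - <<'E'
from station import arm
from h import *
p=np.array(arm.read_tcp_pos())
arm.move_l([p[0],p[1],.30],.15)
P,R=forkpose(0,-.18,.05);arm.move_pose(P,R)
P,R=forkpose(0,-.135,.012);arm.move_l(P,.1,R)
print(arm.read_q().round(1),arm.read_tcp_pos(),P,arm.read_gripper_width(),arm.read_contact_force(),arm.read_time())
for n in ["side","scene"]:
    p_,d=arm.capture(n);b=(220,80,420,230) if n=="side" else (210,180,410,370)
    cv2.imwrite(f"pics/{n}7.png",cv2.resize(p_[b[1]:b[3],b[0]:b[2],::-1],None,fx=3,fy=3))
i=arm.camera_info("wrist");im,d=arm.capture("wrist");cv2.imwrite("pics/w7.png",im[:,:,::-1])
E
```

```text
[ 81.2  15.4 -66.9  93.2   3.6  85.5  23.9] [ 0.48254737 -0.1748568   0.25585474] [ 0.4823208  -0.175354    0.25570142] 0.45612619694284706 [-0.41780007 -0.01887994 -3.36266479] 23.85
```

View pics/side7.png

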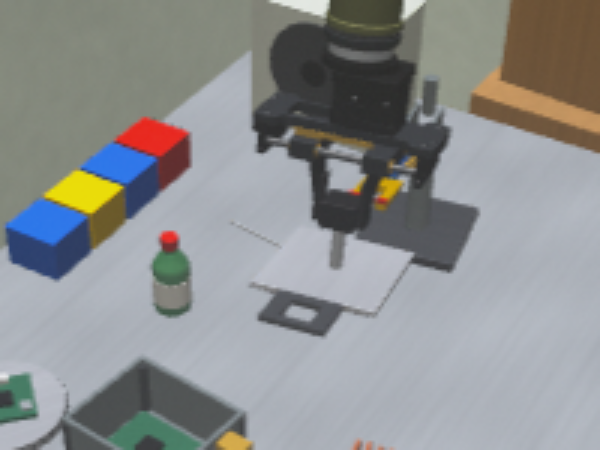

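View pics/scene7.png

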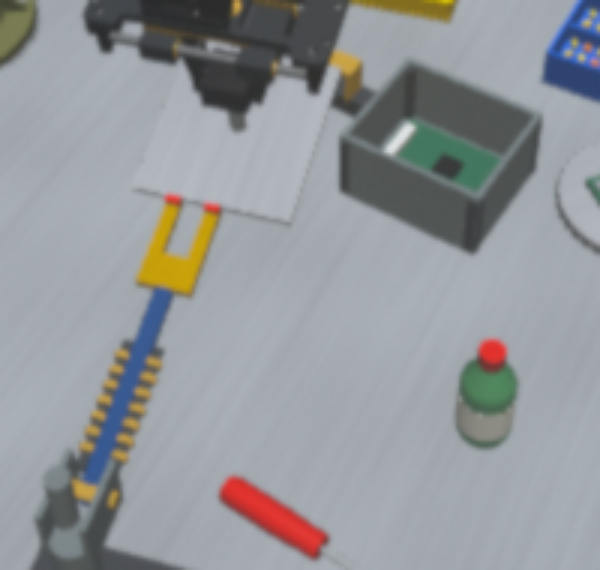

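View pics/w7.png

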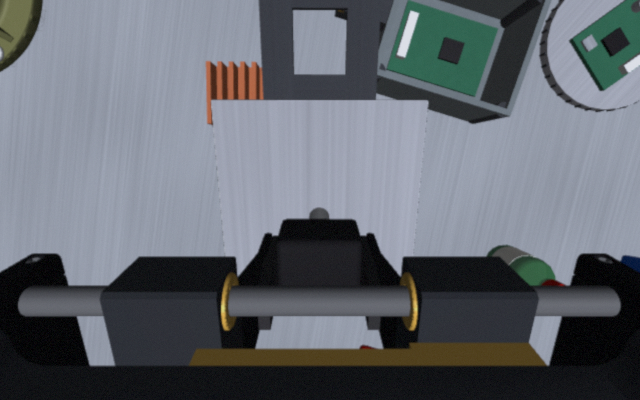

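The lid is square in the grip (plate edges at columns 212 and 428, centred on 320) and in line with the fork. Inserting in steps with force checks.

```bash
python3 - <<'E'
from station import arm
from h import *
for x in [-.07,-.045,-.02,0]:
    P,R=forkpose(0,x,.012);arm.move_l(P,.06,R);F=np.array(arm.read_contact_force());print(x,F.round(2),(np.array(arm.read_tcp_pos())-P).round(4),arm.read_time())
    if np.hypot(F[0],F[1])>4: print("STOP");break
for n in ["side","scene"]:
    p_,d=arm.capture(n);b=(300,100,400,180) if n=="side" else (220,200,330,310)
    cv2.imwrite(f"pics/{n}8.png",cv2.resize(p_[b[1]:b[3],b[0]:b[2],::-1],None,fx=5,fy=5,interpolation=cv2.INTER_CUBIC))
E
```

```text
-0.07 [ 0.15 -0.32 -2.73] [0.0001 0.0006 0.0002] 25.2333
-0.045 [ 1.    0.33 -4.2 ] [ 0.      0.     -0.0002] 25.8
-0.02 [ 0.45  1.14 -3.15] [ 0.      0.     -0.0002] 26.3667
0 [-0.41 -0.54 -3.47] [-0.0001 -0.0002 -0.0003] 26.85
```

View pics/side8.png

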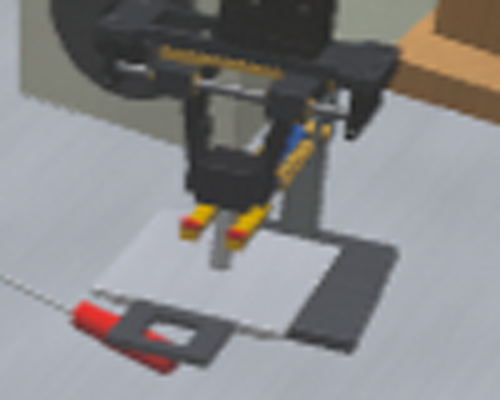

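View pics/scene8.png

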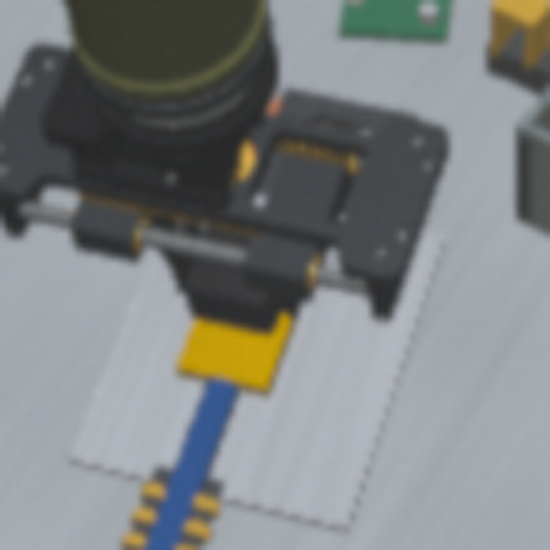

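The neck is between the prongs, clear on both sides, and the side force is low. I'll lower the lid and follow the arm down until the tool carries no weight.

```bash
cat >> h.py <<'E'
def meanF(arm,n=6):
    L=[]
    for _ in range(n): arm.sleep(.04);L.append(arm.read_contact_force())
    return np.mean(L,0)
E
python3 - <<'E'
from station import arm
from h import *
print("free",meanF(arm,8).round(2))
for th,h in [(0,.004),(0,0),(.04,0),(.08,0),(.10,0),(.12,0)]:
    P,R=forkpose(th,0,h);arm.move_l(P,.04,R);F=meanF(arm);print(th,h,F.round(2),arm.read_torque().round(2),(np.array(arm.read_tcp_pos())-P).round(4),round(arm.read_time(),2))
    if F[2]>-.4:break
E
```

```text
free [-0.18 -0.11 -3.28]
0 0.004 [ 0.14 -0.16 -3.3 ] [-0.45 -0.21  0.  ] [ 0.0001 -0.      0.0001] 27.88
0 0 [ 0.19 -0.26 -3.48] [-0.48 -0.15 -0.  ] [ 0.     -0.      0.0001] 28.38
0.04 0 [-0.05  0.84 -1.98] [-0.23 -0.17 -0.07] [ 0.0001 -0.0001  0.0001] 28.98
0.08 0 [-0.47  1.28 -1.17] [ 0.05 -0.09 -0.03] [0.0001 0.0002 0.0001] 29.58
0.1 0 [ 0.51 -0.04 -0.68] [-0.24 -0.17 -0.01] [ 0.0001 -0.0001  0.0001] 30.08
0.12 0 [ 0.06  0.31 -0.02] [-0.13 -0.17  0.04] [0.     0.0001 0.0001] 30.58
```

```bash
python3 - <<'E'
from station import arm
from h import *
P,R=forkpose(.125,0,0);arm.move_l(P,.03,R);arm.sleep(.5);F=meanF(arm,16);print(F.round(2),round(arm.read_time(),2))
for n in ["side","scene"]:
    p_,d=arm.capture(n);b=(290,100,400,190) if n=="side" else (220,200,330,350)
    cv2.imwrite(f"pics/{n}9.png",cv2.resize(p_[b[1]:b[3],b[0]:b[2],::-1],None,fx=4,fy=4,interpolation=cv2.INTER_CUBIC))
i=arm.camera_info("scene");X=cloud(d,i);h=cv2.cvtColor(p_,cv2.COLOR_RGB2HSV);H,S,V=[h[...,k] for k in range(3)]
b=(H>100)&(H<125)&(S>120)&(d>0)&(abs(X[...,0]-.52)<.06)&(X[...,1]<-.3)&(X[...,1]>-.6)&(X[...,2]>.1)
L=cv2.fitLine(X[b].astype(np.float32),cv2.DIST_HUBER,0,.01,.01).ravel();print("arm line",L.round(3),"tilt",np.arctan2(L[2],np.hypot(L[0],L[1]))*np.sign(L[1]))
E
```

```text
[0.4 0.5 0.1] 32.0
arm line [-0.16   0.985  0.067  0.525 -0.415  0.179] tilt 0.066863954
```

View pics/side9.png

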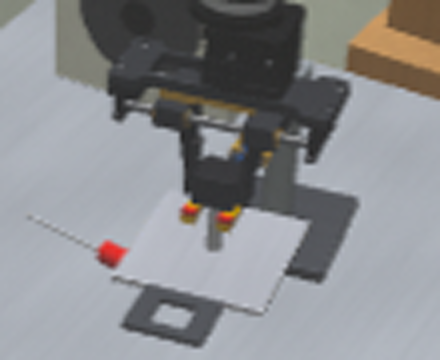

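View pics/scene9.png

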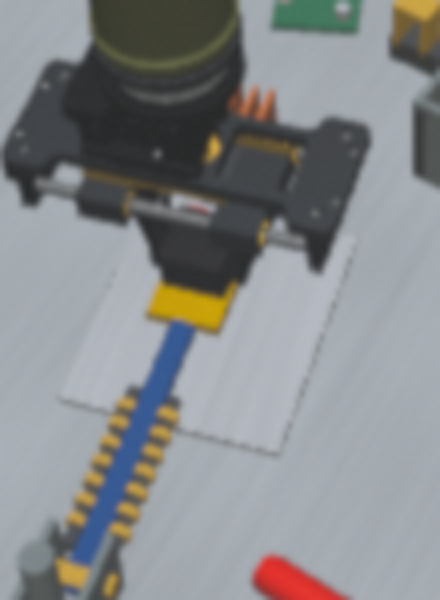

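The tool carries 0.1 N, and the arm tilt of 0.067 rad (swing about 0.13) matches a 0.335 kg lid. Releasing.

```bash
python3 - <<'E'
from station import arm
from h import *
arm.move_gripper(.49,20);arm.sleep(.3);arm.move_gripper(.68)
print(arm.read_contact_force(),arm.read_gripper_width())
P,R=forkpose(.125,0,.05);arm.move_l(P,.06,R)
P,R=forkpose(.125,0,.16);arm.move_l(P,.2,R)
arm.move_pose([.46,-.10,.40],Rdown(9.8))
arm.sleep(.5);print(arm.read_time())
for n in ["side","scene"]:
    p_,d=arm.capture(n);cv2.imwrite(f"pics/{n}10.png",p_[:,:,::-1]);b=(290,100,400,190) if n=="side" else (220,200,330,350)
    cv2.imwrite(f"pics/{n}10c.png",cv2.resize(p_[b[1]:b[3],b[0]:b[2],::-1],None,fx=4,fy=4,interpolation=cv2.INTER_CUBIC))
i=arm.camera_info("scene");X=cloud(d,i);h=cv2.cvtColor(p_,cv2.COLOR_RGB2HSV);H,S,V=[h[...,k] for k in range(3)]
b=(H>100)&(H<125)&(S>120)&(d>0)&(abs(X[...,0]-.52)<.06)&(X[...,1]<-.3)&(X[...,1]>-.6)&(X[...,2]>.1)
L=cv2.fitLine(X[b].astype(np.float32),cv2.DIST_HUBER,0,.01,.01).ravel();print("tilt",np.arctan2(L[2],np.hypot(L[0],L[1]))*np.sign(L[1]))
print(arm.read_contact_force())
E
```

```text
[0.06923974 0.7329958  0.11639657] 0.6781124842790316
36.4417
tilt 0.050021775
[-0.00814449  0.74064472  0.02763691]
```

View pics/side10c.png

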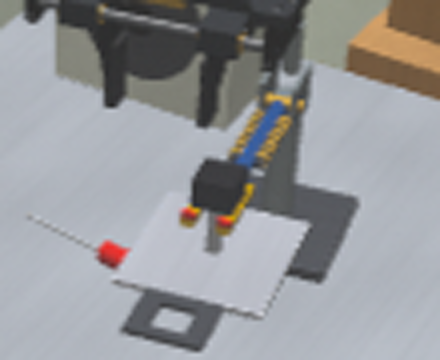

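View pics/scene10.png

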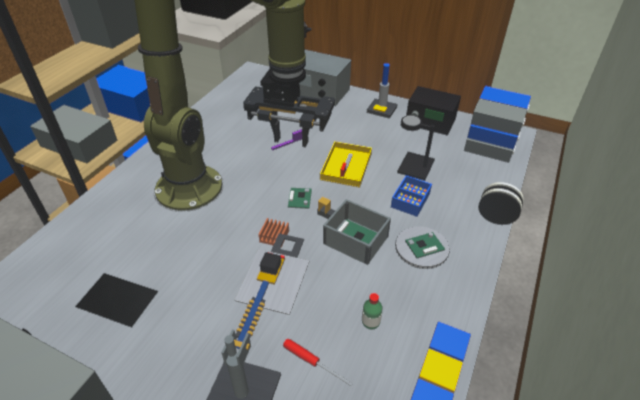

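View pics/side10.png

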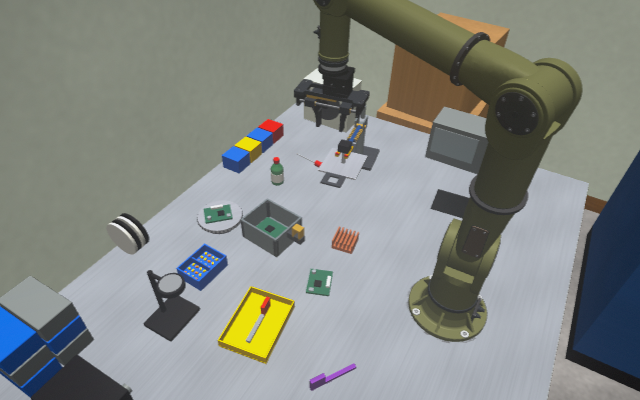

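The lid hangs at rest in the fork with the knob on both prongs behind the lips, at scene pixel (269,265). The pin is in the tray at (345,163), the robot is clear, and the bystanders look unmoved. Handing in.

```bash
python3 - <<'E'
from station import arm
arm.job_done();print(arm.read_time())
E
```

```text
the job is handed in; nothing more can be done
the job is handed in; nothing more can be done
```

The job is done and handed in at about 36 s. The red-handled pin lies in the yellow tray, and the lid hangs by its knob in the fork.

- **Pin:** I drew it out along its own -y with the lid still on. It met the tray floor with a brief 10.6 N push, which I eased to about 2 N before letting go.
- **Lid:** I lifted it off (about 0.335 kg by the wrist force), slid the neck between the prongs at the fork's own tilt, and followed the arm down. I let go once the tool carried about 0.1 N and the arm had come to rest.
- **Last checks:** In the final pictures the knob sits on both prongs behind the lips and the robot touches nothing. The bystanders look unmoved, judged by eye only.
- **Small disagreement:** By camera, the arm's tilt read 0.067 rad before letting go and 0.050 rad after. That would be about 3 mm of further sinking, but part of the arm was hidden in the first picture, so it may be measurement error. I saw no jump.

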